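# Close the carving tools against the dust

### The arm

A 7-joint arm with a two-finger parallel gripper is mounted at the origin on the work surface. World frame = base frame: x ahead of the robot, y to its left, z up, the work surface at z = 0. Lengths are in m, angles in degrees, forces in N, time in s.
With the tool pointing down it reaches from about 0.425 to 1.025 m from the base axis. Payload 3.6 kg.
Tool frame: the origin (TCP) lies midway between the tips of the shut fingers; the grasp point (between the pads) lies 19 mm behind it (arm.grip_depth is the distance from the TCP to the grasp point, in m); y points along the fingers, z is the direction in which the jaws open and shut, and the axes are right-handed (so a half turn about y gives the same grasp; the last joint's range is limited). The gripper opens to 85 mm and grips with 20 to 120 N. Pads are 22 mm wide; open, the fingers measure 114 mm over their backs; the gripper's body (76 mm by 85 mm) begins 54 mm behind the grasp point. The pads swing forward as they close: fully open they stand 13 mm farther back than shut.
Start: joints at [-74.914, 33.873, 2.773, 92.16, -1.908, 54.013, -1.931], TCP at [0.253, 0.679, 0.231] pointing down, gripper open.
Joint ranges: [-153.93, 153.93], [-27.13, 128.08], [-72.61, 78.16], [10.71, 143.7], [-87.88, 267.88], [4.46, 118.87], [-176.78, 176.78]. Speed limits (degrees/s): [147.25, 147.25, 180, 180, 180, 180, 180].

### API

Orientations are given as a 3x3 rotation matrix whose columns are the frame's x, y, z axes.
In Python, from workcell import arm gives the robot as it stands.
- The arm moves only by the shell command python3 -m crank 'ROWS' [OPENING] [FORCE]. ROWS is JSON, a list that holds one entry, the list of rows, each a list of 6 numbers: the shift along the tool's x, y, z in m, then the turn, a rotation vector about the tool's x, y, z in rad. A call has 1 to 20 rows; each row is the pose to reach, as a shift and turn from the pose measured when the call began, along the tool's axes at that moment; what a row does not reach only later rows make up. A row lasts 1/8 s, in which the tool goes at most 62.5 mm and 10.7 degrees, less where a joint would pass 70% of its speed; a pose out of reach is approached as far as the arm can. A call with a gripper value outside its range is refused whole. OPENING is the opening, from -1 (shut) to 1 (fully open), set as the call begins (- or left out, the last holds). The fingers move at their own pace and stop on an object; FORCE is the grip in N (left out, the last holds). Time passes only in rows, so rows that repeat a pose let the fingers close. It gives the time, the measured TCP pose, the force and the opening at its end, in the units of the state.
- arm.state(): the state, without advancing time (a new reading comes with each control period).
- arm.capture(name): name is "scene" or "top"; returns a dict with "frame" (384x512x3 uint8, red, green, blue), "fx", "fy", "cx", "cy" (pixels), "world_to_cam" (4x4, takes a point from world to camera coordinates). Camera axes: x right, y up, looking along -z (the intrinsics and any distortion apply to the point x, -y, -z); pixel columns grow to the right and rows downward; lengths in m; the calibration is good to about 2 mm. A picture is of the moment at which its call begins. There is no depth.
- arm.job_done(): hands the job in, once; it reports no verdict.
The state is a dict: "clock": time; "q": joint angles; "joint_vel": joint speeds; "joint_torque": joint torques, N m; "tcp_pos": TCP position; "eef_rot": TCP orientation; "force": force on the tool from outside, world axes, zero at the start; "moment": the same for the moment, N m; "opening": finger opening in m.
Only numpy, scipy, OpenCV 4.12 (cv2) and the standard library are available. Lean on these libraries where they do the work, as an engineer would, in place of code of your own. Each camera call takes 0.05 s, during which the arm holds its last target.

### The job

Close up the carving tools before the stone dust flies: push the wide drawer of the chest fully home, and slide the till box's cover fully shut over its tray by pushing on its batten. Only push with the fingertips or the outside of the fingers: do not take anything between the fingers or lift anything. Leave the narrow drawer open just as it stands, with its stone drying, and do not disturb the other things on the bench.

Things in the scene. Friction and masses are not known exactly. Their poses are not given: they have to be found in the camera images.
- chest: wooden chest fixed to the bench, 250 mm wide, 210 mm deep, 85 mm high, with two drawers side by side in its front: a wide one (front 153 mm wide) and a narrow one (front 90 mm wide). It may stand left or right of the till box and be turned by up to 0.3 rad. Origin at the bench surface below the middle of the closed drawers' front face; x points into the chest (the way a drawer is pushed shut), y to the wide drawer's side, z up.
- wide_drawer (a joint): how far the wide drawer stands out of the chest, m: 0 is fully shut (a hard stop), 0.13 fully out. It starts open. It slides with 2 to 3 N and stays where it is left.
- wide_drawer_pull (a point): middle of the front of the brass pull on the wide drawer's front, 41 mm above the bench (axes as the chest's). The pull is a solid lug 50 mm wide, 22 mm high, standing 12 mm out of the drawer front, which is flat, 14 mm thick and reaches from 4 to 80 mm above the bench.
- narrow_drawer (a joint): how far the narrow drawer stands out of the chest, m: 0 is fully shut. It starts open, with a flat sharpening stone drying in it, and must stay so.
- narrow_drawer_pull (a point): middle of the front of the brass pull on the narrow drawer's front, shaped like the wide drawer's
- till: low wooden till box fixed to the bench, 150 mm deep (x), 250 mm wide (y), 70 mm high, edge rails 82 mm high; its -y half is an open tray of small rasps, its +y half a solid deck. Origin on the bench under the middle of the box; y points from the tray to the deck, x away from the robot, z up. It may be turned by up to 0.4 rad.
- cover (a joint): how far the till's sliding cover stands open, m: 0 is shut over the tray (a hard stop), 0.112 fully back over the deck. It starts open; push it towards the till's -y to shut it. It slides with 2 to 3 N and stays where it is left.
- cover_batten (a point): middle of the top of the wooden batten on the cover, 100 mm above the bench (axes as the till's). The batten is 80 mm long (till x), 14 mm thick (till y) and stands 22 mm above the cover, whose flat top, 124 x 125 mm, is 78 mm above the bench; the batten crosses the cover's middle.
- offcut: squared marble offcut, 34 x 34 x 40 mm, standing loose on the bench between the chest and the till box, in front of them; origin at the centre of its underside
- owl: marble owl, 54 mm across, 100 mm tall, standing loose on the back of the chest's top; origin at the centre of its underside
- lion: plaster four-legged animal, 95 mm long, 45 mm wide, 90 mm tall, standing loose behind the till box; origin at the centre of its underside
- chisel: stone chisel, 205 mm long, 18 mm high, lying loose on the bench in front of the till box; origin on its underside near the middle, its x axis points to the blade
- mallet: round wooden mallet, 84 mm across, 218 mm tall, standing on its head near one side of the bench; origin at the centre of its underside
- pot: white ceramic jar with a steel cap, 70 mm across, 85 mm tall, near one side of the bench; origin at the centre of its underside
- bowl: plaster bowl, 90 mm across, 40 mm tall, near the left side of the bench; origin at the centre of its underside

How it is judged (in metres and radians):
At the end, for the whole second after the job is handed in: The wide drawer and the till's cover are shut to within 5 mm; the narrow drawer is still open within 10 mm of where it stood; every loose thing rests within 25 mm of where it stood (value of joint each of wide_drawer, cover below 0.005 m and value of joint narrow_drawer above 0.02 m and distance of narrow_drawer_pull from where it was at the start of the episode below 0.01 m and distance of each of offcut, owl, lion, chisel, mallet, pot, bowl from where it was at the start of the episode below 0.025 m and linear speed of each of offcut, owl, lion, chisel, mallet, pot, bowl below 0.03 m/s); the robot touches nothing.
It fails at once if the narrow drawer is moved by more than 10 mm (distance of narrow_drawer_pull from where it was at the start of the episode above 0.01 m).
It fails at once if a loose thing on the bench or the chest is lifted, tipped over or moved by more than 25 mm (distance of any of offcut, owl, lion, chisel, mallet, pot, bowl from where it was at the start of the episode above 0.025 m or angle between any of offcut, owl, lion, chisel, mallet, pot, bowl's own z axis and vertical above 0.4 rad).
It fails at once if the cover's batten is taken between the fingers (x of the grasp point in the frame of cover_batten between -0.05 and 0.05 m and y of the grasp point in the frame of cover_batten between -0.008 and 0.008 m and z of the grasp point in the frame of cover_batten below 0.01 m).
It fails at once if the wide drawer's front panel is taken between the fingers (x of the grasp point in the frame of wide_drawer_pull between 0.013 and 0.025 m and y of the grasp point in the frame of wide_drawer_pull between -0.075 and 0.075 m and z of the grasp point in the frame of wide_drawer_pull below 0.05 m).
It also fails if it takes over 43 s, if anything falls off the work surface, if the arm or the gripper's body presses on something with over 40 N, if the wrist force passes 120 N, or if a joint passes its speed limit or range.

## Working session

There is one attempt and no reset: what is moved stays moved. The work goes in short steps, Python scripts to look and compute and a shell command to move; the robot and the scene stay as the last step left them, time stands still between calls to the robot, and variables do not carry over. Pictures are saved under pics/ and viewed, and the job is handed in when it is done.

```bash
mkdir -p pics; ls; python3 - <<'E'
from workcell import arm
import cv2,json,numpy as np
s=arm.state(); print({k:np.round(v,3).tolist() for k,v in s.items()}, arm.grip_depth)
for n in("scene","top"):
    c=arm.capture(n); cv2.imwrite(f"pics/{n}0.png",c["frame"][:,:,::-1])
    print(n,c["fx"],c["fy"],c["cx"],c["cy"],[k for k in c],np.round(c["world_to_cam"],4).tolist())
    np.savez(f"{n}0.npz",**{k:v for k,v in c.items()})
E
```

```text
pics
{'clock': 0.0, 'q': [-74.915, 33.926, 2.768, 92.24, -1.908, 54.012, -1.93], 'joint_vel': [-0.02, -0.024, -0.002, -0.126, 0.019, -0.016, 0.023], 'joint_torque': [-0.0, -54.869, 1.546, -19.812, 0.009, 0.009, 0.0], 'tcp_pos': [0.253, 0.679, 0.23], 'eef_rot': [[0.937, -0.001, 0.349], [-0.349, -0.002, 0.937], [0.0, -1.0, -0.002]], 'force': [-0.134, 0.897, -0.503], 'moment': [-0.013, -0.004, -0.046], 'opening': 0.086} 0.0187
scene 449.8195976069374 449.8195976069374 251.69904739122882 188.72463340768718 ['frame', 'fx', 'fy', 'cx', 'cy', 'world_to_cam'] [[0.6722, 0.7403, -0.0115, -0.4038], [-0.6217, 0.5727, 0.5343, 0.3072], [0.4021, -0.352, 0.8452, -1.6797], [0.0, 0.0, 0.0, 1.0]]
top 367.0008466599015 367.0008466599015 255.9236796521823 192.2104911901312 ['frame', 'fx', 'fy', 'cx', 'cy', 'world_to_cam'] [[0.0227, -0.9996, -0.0143, 0.008], [0.9981, 0.0218, 0.0572, -0.5882], [-0.0568, -0.0156, 0.9983, -1.2085], [0.0, 0.0, 0.0, 1.0]]
```

```bash
python3 - <<'E'
import cv2
for n in("scene","top"):
    i=cv2.imread(f"pics/{n}0.png"); cv2.imwrite(f"pics/{n}0b.png",cv2.resize(i,(800,600),interpolation=cv2.INTER_CUBIC))
E
```

```text
(no output)
```

View pics/scene0b.png

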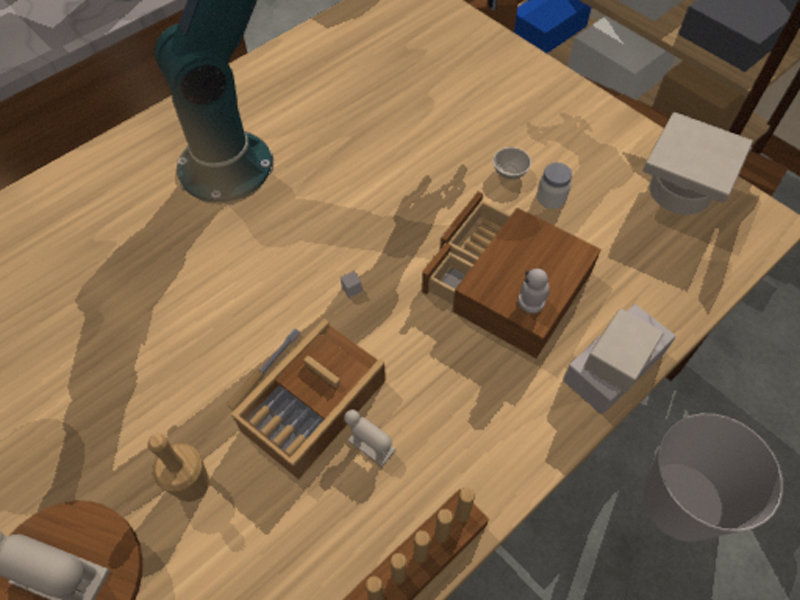

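View pics/top0b.png

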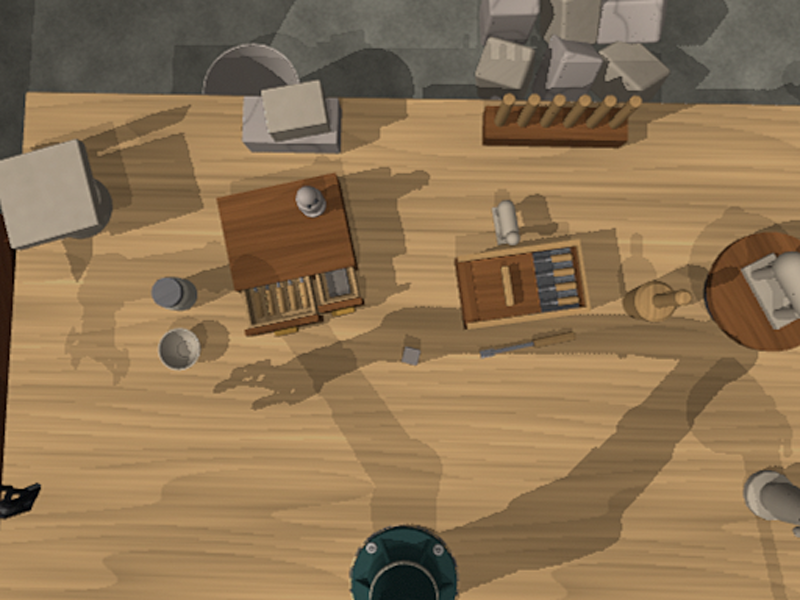

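```bash
python3 - <<'E'
import cv2
i=cv2.imread("pics/top0.png"); 
cv2.imwrite("pics/tA.png",cv2.resize(i[100:225,130:240],None,fx=5,fy=4.8,interpolation=cv2.INTER_CUBIC)) 
cv2.imwrite("pics/tB.png",cv2.resize(i[120:240,240:400],None,fx=5,fy=5,interpolation=cv2.INTER_CUBIC))
i=cv2.imread("pics/scene0.png"); 
cv2.imwrite("pics/sA.png",cv2.resize(i[110:230,255:395],None,fx=5,fy=5,interpolation=cv2.INTER_CUBIC)) 
cv2.imwrite("pics/sB.png",cv2.resize(i[195:310,140:260],None,fx=5,fy=5,interpolation=cv2.INTER_CUBIC))
E
```

```text
(no output)
```

View pics/tA.png

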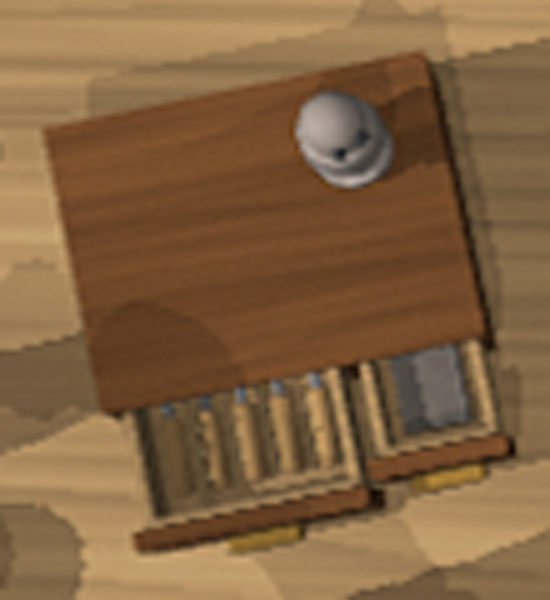

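View pics/tB.png

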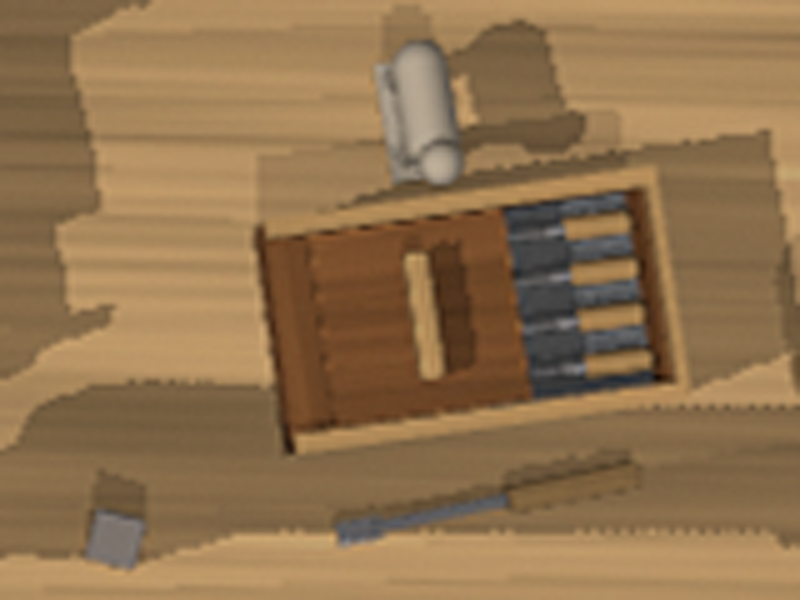

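View pics/sA.png

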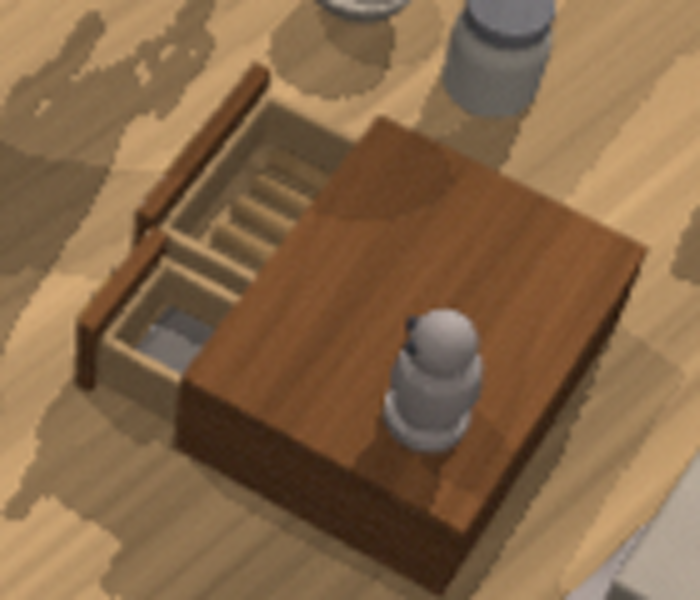

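View pics/sB.png

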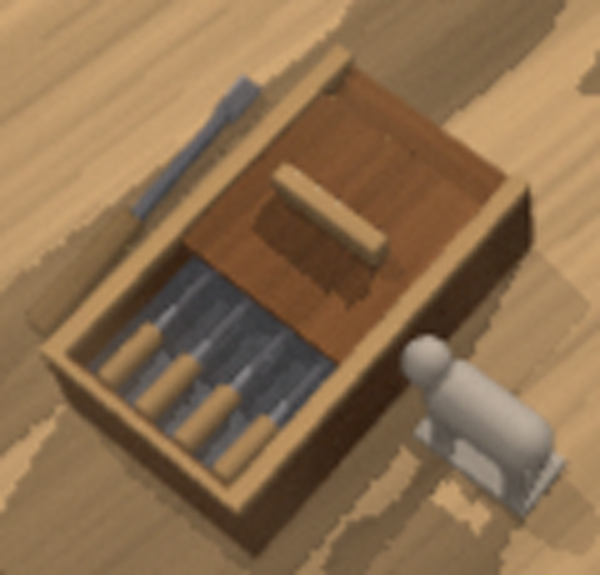

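```bash
cat > geo.py <<'E'
import numpy as np
from scipy.optimize import least_squares
C={n:dict(np.load(f"{n}0.npz")) for n in("scene","top")}
def proj(n,P):
    c=C[n]; P=np.atleast_2d(P); p=(c["world_to_cam"]@np.c_[P,np.ones(len(P))].T)[:3]
    return np.c_[c["fx"]*p[0]/-p[2]+c["cx"], c["fy"]*-p[1]/-p[2]+c["cy"]]
def back(n,uv,z):
    c=C[n];R=c["world_to_cam"][:3,:3];t=c["world_to_cam"][:3,3]
    d=R.T@np.array([(uv[0]-c["cx"])/c["fx"],-(uv[1]-c["cy"])/c["fy"],-1]);o=-R.T@t
    return o+d*(z-o[2])/d[2]
def tA(u,v):return np.array([130+u/5,100+v/4.8])-0.4
def tB(u,v):return np.array([240+u/5,120+v/5])-0.4
def sA(u,v):return np.array([255+u/5,110+v/5])-0.4
def sB(u,v):return np.array([140+u/5,195+v/5])-0.4
def T(x,y,a,p): 
    c,s=np.cos(a),np.sin(a);p=np.asarray(p,float);return np.array([x+c*p[0]-s*p[1],y+s*p[0]+c*p[1],p[2]])
E
python3 - <<'E'
from geo import *
np.set_printoptions(precision=4,suppress=True)
# chest: unknown x,y,yaw,front offset f, wide q, narrow q
ch=[("top",tA(45,130),(1,1)),("top",tA(425,53),(1,-1)),("top",tA(490,345),(0,-1)),("top",tA(105,413),(0,1)),
("scene",sA(380,118),(0,1)),("scene",sA(648,248),(1,1)),("scene",sA(465,528),(1,-1)),("scene",sA(183,382),(0,-1))]
for n,uv,k in ch: print(n,k,back(n,uv,.085))
def res(p):
    x,y,a,f,d=p
    return np.concatenate([proj(n,T(x,y,a,(f+(d if k[0] else 0),.125*k[1],.085)))[0]-uv for n,uv,k in ch])
r=least_squares(res,[.6,.3,.2,0,.21]);print("chest (f degenerate)",r.x,np.abs(r.fun).max());
x,y,a=r.x[:3];
def loc(P):
    R=np.array([[np.cos(a),np.sin(a)],[-np.sin(a),np.cos(a)]]);return R@(P[:2]-[x,y])
for nm,n,uv in [("wL","top",tA(137,550)),("wR","top",tA(370,507)),("wL","scene",sA(255,65)),("wR","scene",sA(140,215)),("nL","top",tA(368,480)),("nR","top",tA(510,453)),("nL","scene",sA(155,232)),("nR","scene",sA(80,325))]:
    P=back(n,uv,.08);print(nm,n,P,loc(P)-[r.x[3],0])
ti=[("top",tB(257,230),(1,1)),("top",tB(655,168),(1,-1)),("top",tB(688,385),(-1,-1)),("top",tB(290,452),(-1,1)),
("scene",sB(345,48),(-1,1)),("scene",sB(528,183),(1,1)),("scene",sB(238,510),(1,-1)),("scene",sB(45,350),(-1,-1))]
for n,uv,k in ti: print(n,k,back(n,uv,.082))
def res(p):
    return np.concatenate([proj(n,T(*p,(.075*k[0],.125*k[1],.082)))[0]-uv for n,uv,k in ti])
r=least_squares(res,[.6,-.2,.2]);print("till",r.x,r.fun.round(1))
x,y,a=r.x
for n,uv in [("top",tB(424,316)),("scene",sB(331,208))]:
    P=back(n,uv,.1);print("batten",P,loc(P))
for nm,n,uv,z in [("offcut top",'top',tB(116,538),.04),("chisel blade",'top',tB(340,533),.01),("chisel end",'top',tB(640,475),.015),
  ("lion head",'top',tB(440,162),.08),("bowl",'top',np.array([180,348])*.64,.04),("pot",'top',np.array([176,292])*.64,.085),("mallet head",'top',np.array([652,302])*.64,.1),("owl",'top',tA(340,135),.15)]:
    print(nm,back(n,uv,z))
E
```

```text
top (1, 1) [0.7858 0.4002 0.085 ]
top (1, -1) [0.8424 0.1581 0.085 ]
top (0, -1) [0.6478 0.1112 0.085 ]
top (0, 1) [0.5976 0.3542 0.085 ]
scene (0, 1) [0.5991 0.3564 0.085 ]
scene (1, 1) [0.7868 0.4027 0.085 ]
scene (1, -1) [0.8431 0.1633 0.085 ]
scene (0, -1) [0.6581 0.1134 0.085 ]
chest (f degenerate) [ 16.8735   4.0812   0.2324 -16.6973   0.195 ] 1.966421300289511
wL top [0.5077 0.3319 0.08  ] [-0.092   0.1213]
wR top [0.5394 0.1848 0.08  ] [-0.0951 -0.0291]
wL scene [0.5082 0.332  0.08  ] [-0.0915  0.1213]
wR scene [0.546  0.1862 0.08  ] [-0.0883 -0.0293]
nL top [0.5572 0.1866 0.08  ] [-0.0774 -0.0314]
nR top [0.577 0.097 0.08 ] [-0.0787 -0.1232]
nL scene [0.5624 0.1838 0.08  ] [-0.073  -0.0354]
nR scene [0.5821 0.0984 0.08  ] [-0.0735 -0.1231]
top (1, 1) [ 0.6711 -0.0892  0.082 ]
top (1, -1) [ 0.7158 -0.3402  0.082 ]
top (-1, -1) [ 0.5787 -0.3615  0.082 ]
top (-1, 1) [ 0.531  -0.1124  0.082 ]
scene (-1, 1) [ 0.5345 -0.114   0.082 ]
scene (1, 1) [ 0.6769 -0.0933  0.082 ]
scene (1, -1) [ 0.7175 -0.3377  0.082 ]
scene (-1, -1) [ 0.5722 -0.3608  0.082 ]
till [ 0.6246 -0.2261  0.166 ] [ 0.4 -2.1 -1.  -1.1  0.1  2.4  0.9  0.3 -1.3 -0.7  1.  -0.4  0.6  0.3
 -0.5 -0. ]
batten [ 0.6171 -0.1924  0.1   ] [-0.0018  0.0345]
batten [ 0.62   -0.1921  0.1   ] [0.0011 0.0343]
offcut top [ 0.4729 -0.0043  0.04  ]
chisel blade [ 0.4786 -0.1536  0.01  ]
chisel end [ 0.5217 -0.3511  0.015 ]
lion head [ 0.7172 -0.2048  0.08  ]
bowl [0.4763 0.4797 0.04  ]
pot [0.591 0.475 0.085]
mallet head [ 0.5908 -0.4792  0.1   ]
owl [0.771  0.1991 0.15  ]
```

The pictures and the fit agree with the given sizes: wide drawer open about 78 mm, cover about 90 mm, chest yaw 0.23, till yaw 0.17. I'll move to a point in front of the wide pull, still high, and shut the fingers on the way.

```bash
python3 -m crank '[[[0.03,0,-0.028,0,-0.05,0],[0.06,0,-0.055,0,-0.1,0],[0.09,0,-0.083,0,-0.15,0],[0.12,0,-0.11,0,-0.2,0],[0.15,0,-0.138,0,-0.25,0],[0.18,0,-0.165,0,-0.3,0],[0.21,0,-0.193,0,-0.35,0],[0.24,0,-0.22,0,-0.4,0],[0.27,0,-0.248,0,-0.45,0],[0.30,0,-0.275,0,-0.5,0],[0.33,0,-0.303,0,-0.55,0],[0.359,0,-0.33,0,-0.588,0],[0.359,0,-0.33,0,-0.588,0],[0.359,0,-0.33,0,-0.588,0]]]' -1
python3 - <<'E'
from workcell import arm
import cv2
for n in("scene","top"):
    c=arm.capture(n); cv2.imwrite(f"pics/{n}1.png",cv2.resize(c["frame"][:,:,::-1],(800,600)))
E
```

```text
clock: 1.85
tcp_pos: [0.4737, 0.2445, 0.2308]
eef_rot: [[0.973, -0.001, -0.229], [0.229, -0.002, 0.973], [-0.001, -1.0, -0.001]]
force: [-0.4, 0.1, -1.4]
opening: -0.0003
```

View pics/scene1.png

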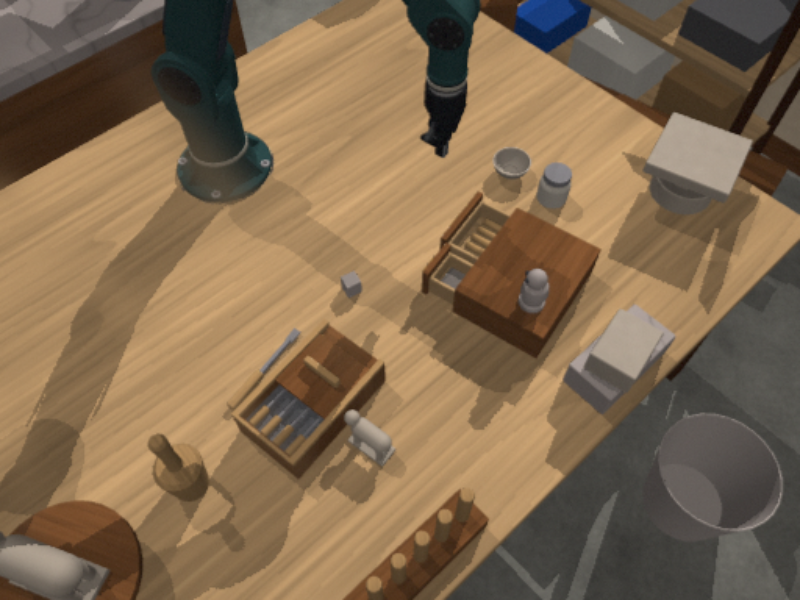

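View pics/top1.png

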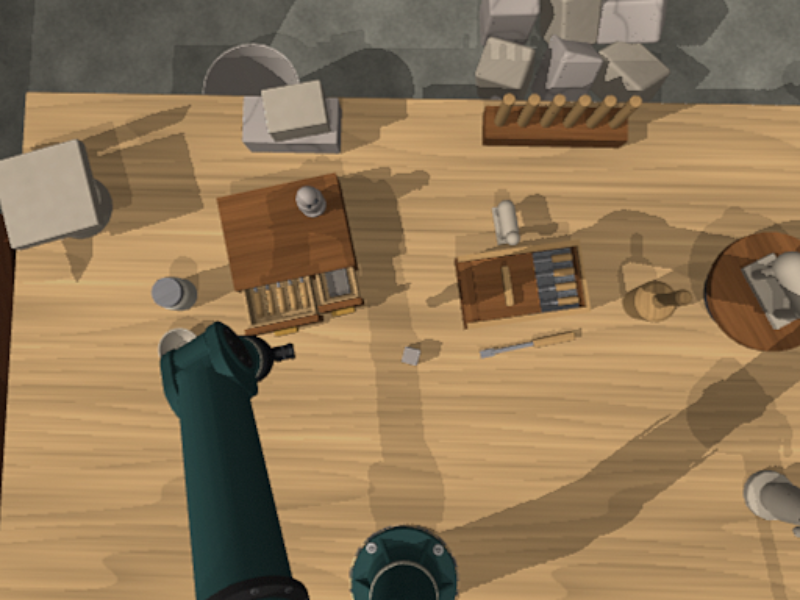

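Both views show the gripper shut in front of the wide pull (top view about (285,352), pull at (287,330)), with nothing disturbed. I'll lower it.

```bash
python3 -m crank '[[[0,0.035,0,0,0,0],[0,0.07,0,0,0,0],[0,0.105,0,0,0,0],[0,0.14,0,0,0,0],[0,0.17,0,0,0,0],[0,0.195,0,0,0,0],[0,0.195,0,0,0,0]]]'
python3 - <<'E'
from workcell import arm
import cv2
c=arm.capture("top"); cv2.imwrite("pics/t2.png",cv2.resize(c["frame"][100:260,100:270,::-1],None,fx=3.7,fy=3.7,interpolation=cv2.INTER_CUBIC))
c=arm.capture("scene"); cv2.imwrite("pics/s2.png",cv2.resize(c["frame"][60:220,240:400,::-1],None,fx=3.7,fy=3.7,interpolation=cv2.INTER_CUBIC))
E
```

```text
clock: 2.82
tcp_pos: [0.4714, 0.246, 0.0343]
eef_rot: [[0.972, -0.005, -0.234], [0.234, -0.003, 0.972], [-0.005, -1.0, -0.002]]
force: [-0.1, 0.2, 1.0]
opening: 0.0001
```

View pics/t2.png

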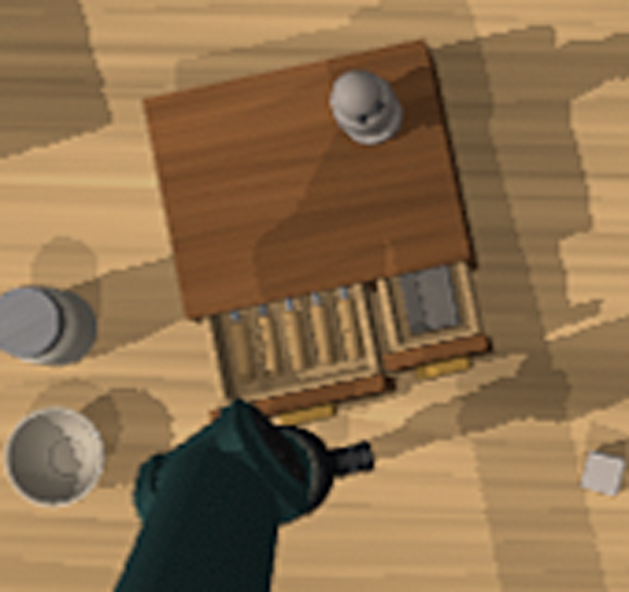

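View pics/s2.png

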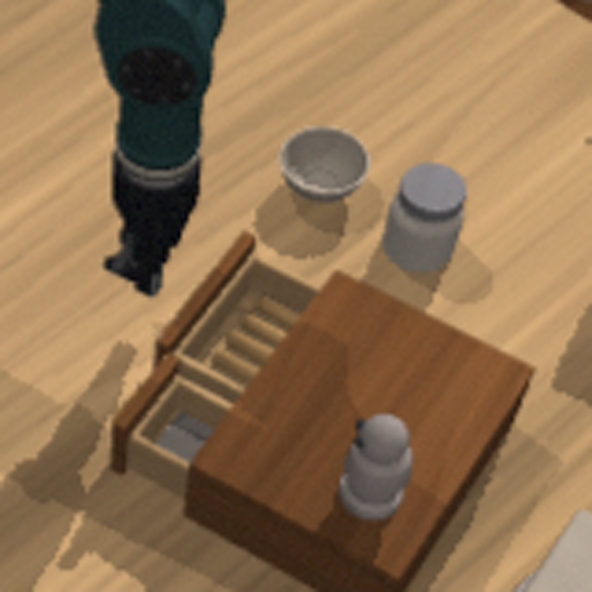

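```bash
python3 - <<'E'
from geo import *
for z in (.0343,.053,.107,.15):
  P=[.4714,.246,z]
  print(z,(proj("top",P)[0]-[100,100])*3.7,(proj("scene",P)[0]-[240,60])*3.7)
print((proj("top",[.514,.2547,.052])[0]-[100,100])*3.7)
E
```

```text
0.0343 [320.25971143 465.55917001] [145.19681375 289.91326102]
0.053 [315.91373837 466.29278517] [146.01453444 277.13555245]
0.107 [302.55953879 468.54701987] [148.47349305 238.71184991]
0.15 [290.98047166 470.50160613] [150.54227224 206.3850936 ]
[307.88773516 417.24040031]
```

```bash
python3 - <<'E'
from geo import *
for d in (.03,.045,.06):
 for z in (.035,.05,.07,.09,.12):
  P=np.array([.4714,.246,z])-d*np.array([-.234,.972,0])
  print(d,z,(proj("top",P)[0]-[100,100])*3.7,(proj("scene",P)[0]-[240,60])*3.7)
from workcell import arm
import cv2
c=arm.capture("scene"); cv2.imwrite("pics/s3.png",cv2.resize(c["frame"][90:150,250:310,::-1],None,fx=10,fy=10,interpolation=cv2.INTER_CUBIC))
E
```

```text
0.03 0.035 [353.13783746 458.40873907] [127.79460198 310.70050091]
0.03 0.05 [350.07436405 458.90571118] [128.31005399 300.55315298]
0.03 0.07 [345.86767572 459.58814139] [129.01083745 286.75731272]
0.03 0.09 [341.51482946 460.29428207] [129.72754827 272.64792149]
0.03 0.12 [334.69440551 461.40072566] [130.83368671 250.87213768]
0.045 0.035 [369.65818977 454.81974543] [118.96633025 321.46753408]
0.045 0.05 [366.80266598 455.27153715] [119.41011993 311.36647039]
0.045 0.07 [362.88152634 455.89192717] [120.01352559 297.6323991 ]
0.045 0.09 [358.82414659 456.53387265] [120.630706   283.58480163]
0.045 0.12 [352.46667882 457.53973061] [121.58335407 261.90164989]
0.06 0.035 [386.17931633 451.23058359] [110.06209925 332.32720783]
0.06 0.05 [383.53176179 451.63719066] [110.4329663  322.27360869]
0.06 0.07 [379.89619819 452.19553454] [110.93726442 308.60291181]
0.06 0.09 [376.13431372 452.77327857] [111.45312592 294.61875058]
0.06 0.12 [370.23984821 453.67854089] [112.24948474 273.03076597]
```

View pics/s3.png

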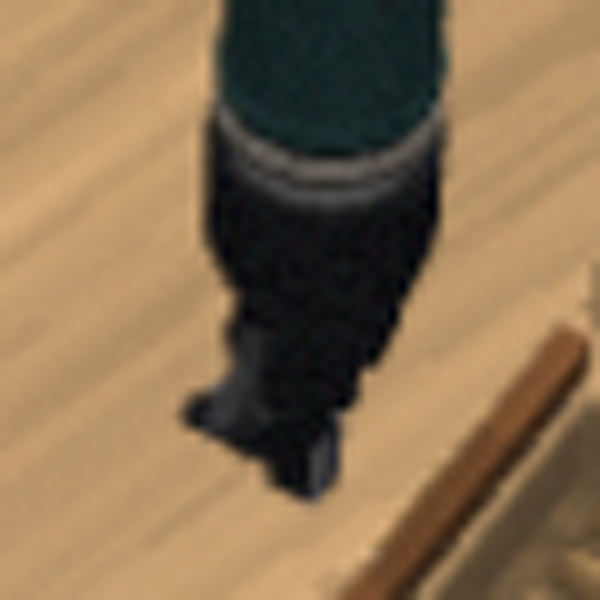

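```bash
python3 -m crank '[[[0.01,0,0,0,0,0],[0.02,0,0,0,0,0],[0.028,0,0,0,0,0],[0.036,0,0,0,0,0],[0.044,0,0,0,0,0],[0.052,0,0,0,0,0],[0.06,0,0,0,0,0],[0.068,0,0,0,0,0],[0.076,0,0,0,0,0],[0.084,0,0,0,0,0],[0.092,0,0,0,0,0]]]'
python3 - <<'E'
from workcell import arm
import cv2
c=arm.capture("top"); cv2.imwrite("pics/t4.png",cv2.resize(c["frame"][100:260,100:270,::-1],None,fx=3.7,fy=3.7,interpolation=cv2.INTER_CUBIC))
E
```

```text
clock: 4.35
tcp_pos: [0.5634, 0.2675, 0.0365]
eef_rot: [[0.973, -0.0, -0.232], [0.232, -0.001, 0.973], [-0.0, -1.0, -0.001]]
force: [-1.4, -1.1, -0.2]
opening: 0.0001
```

View pics/t4.png

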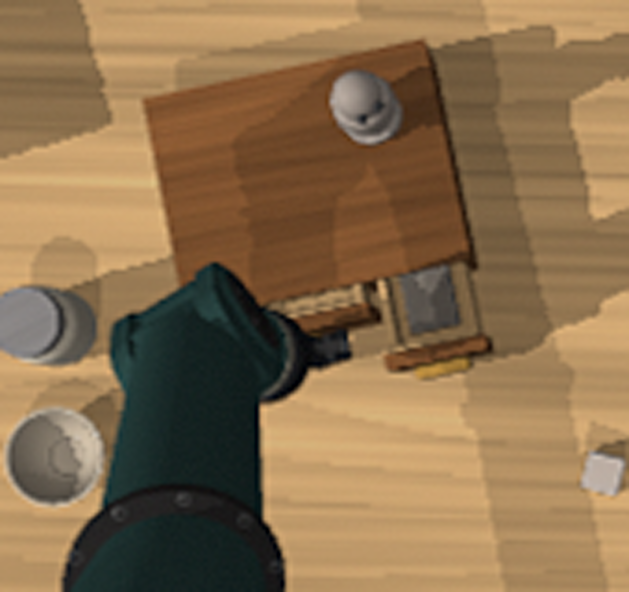

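The drawer is following, with its front edge now near (345,318). The narrow drawer hasn't moved. I'll push home in small steps.

```bash
python3 -m crank '[[[0.006,0,0,0,0,0],[0.011,0,0,0,0,0],[0.014,0,0,0,0,0],[0.017,0,0,0,0,0],[0.019,0,0,0,0,0]]]'; python3 -m crank '[[[0.003,0,0,0,0,0],[0.006,0,0,0,0,0],[0.006,0,0,0,0,0]]]'
```

```text
clock: 5.03
tcp_pos: [0.5794, 0.2715, 0.0365]
eef_rot: [[0.973, -0.006, -0.232], [0.232, -0.003, 0.973], [-0.007, -1.0, -0.001]]
force: [-9.9, -2.6, 6.9]
opening: 0.0002
clock: 5.4
tcp_pos: [0.5793, 0.2715, 0.036]
eef_rot: [[0.972, -0.017, -0.233], [0.233, -0.007, 0.972], [-0.019, -1.0, -0.003]]
force: [-9.8, -2.9, 7.4]
opening: -0.0001
```

The tool stopped at a firm contact at (0.579,0.2715), where I predicted the shut drawer would be (0.579,0.270). I'll back off and rise.

```bash
python3 -m crank '[[[-0.015,0,0,0,0,0.017],[-0.03,0,0,0,0,0.017],[-0.045,0,0,0,0,0.017],[-0.045,-0.04,0,0,0,0.017],[-0.045,-0.08,0,0,0,0.017],[-0.045,-0.12,0,0,0,0.017],[-0.045,-0.15,0,0,0,0.017],[-0.045,-0.15,0,0,0,0.017]]]'
python3 - <<'E'
from workcell import arm
import cv2
c=arm.capture("top"); cv2.imwrite("pics/t5.png",cv2.resize(c["frame"][100:260,100:270,::-1],None,fx=3.7,fy=3.7,interpolation=cv2.INTER_CUBIC))
c=arm.capture("scene"); cv2.imwrite("pics/s5.png",cv2.resize(c["frame"][60:220,240:400,::-1],None,fx=3.7,fy=3.7,interpolation=cv2.INTER_CUBIC))
E
```

```text
clock: 6.4
tcp_pos: [0.5396, 0.263, 0.1895]
eef_rot: [[0.972, -0.028, -0.233], [0.233, -0.008, 0.972], [-0.029, -1.0, -0.002]]
force: [0.2, 0.3, -0.0]
opening: 0.0002
```

View pics/t5.png

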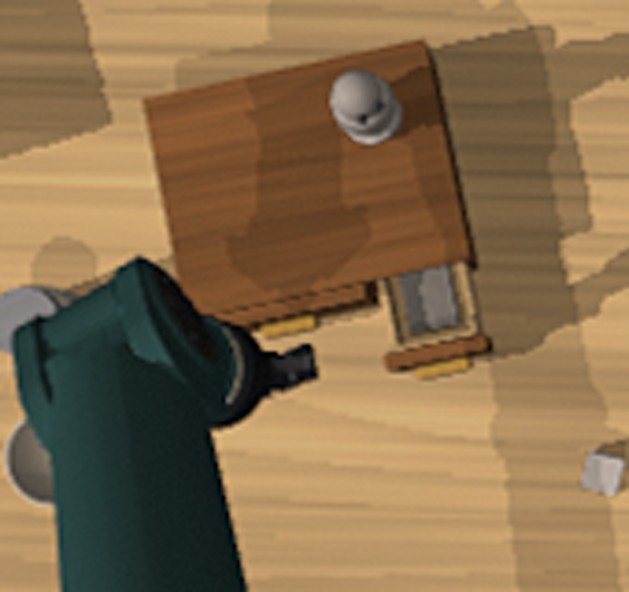

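View pics/s5.png

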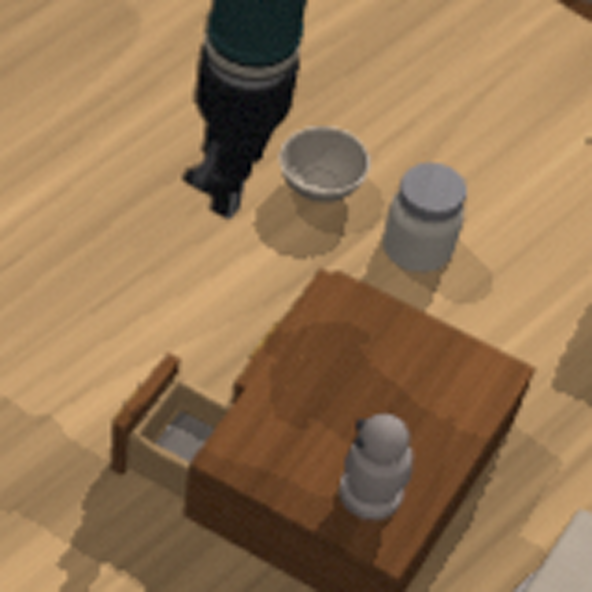

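The wide drawer is flush, with its pull at (290,326) against the chest, and the narrow drawer hasn't changed. Next I'll move to the deck side of the batten, still high.

```bash
python3 -m crank '[[[-0.003,0,-0.041,0,0.007,-0.003],[-0.005,0,-0.082,0,0.014,-0.006],[-0.008,0,-0.123,0,0.02,-0.009],[-0.01,0,-0.164,0,0.027,-0.012],[-0.013,0,-0.205,0,0.034,-0.015],[-0.015,0,-0.246,0,0.04,-0.018],[-0.018,0,-0.287,0,0.047,-0.021],[-0.021,0,-0.328,0,0.054,-0.024],[-0.023,0,-0.369,0,0.06,-0.027],[-0.026,0,-0.41,0,0.067,-0.029],[-0.026,0,-0.41,0,0.067,-0.029],[-0.026,0,-0.41,0,0.067,-0.029]]]'
python3 - <<'E'
from workcell import arm
import cv2
c=arm.capture("top"); cv2.imwrite("pics/t6.png",cv2.resize(c["frame"][110:250,230:410,::-1],None,fx=4,fy=4,interpolation=cv2.INTER_CUBIC))
c=arm.capture("scene"); cv2.imwrite("pics/s6.png",cv2.resize(c["frame"][160:310,100:290,::-1],None,fx=4,fy=4,interpolation=cv2.INTER_CUBIC))
E
```

```text
clock: 8.0
tcp_pos: [0.6069, -0.1419, 0.1874]
eef_rot: [[0.986, -0.008, -0.168], [0.168, -0.004, 0.986], [-0.009, -1.0, -0.003]]
force: [-0.3, 0.6, 0.2]
opening: 0.0002
```

View pics/t6.png

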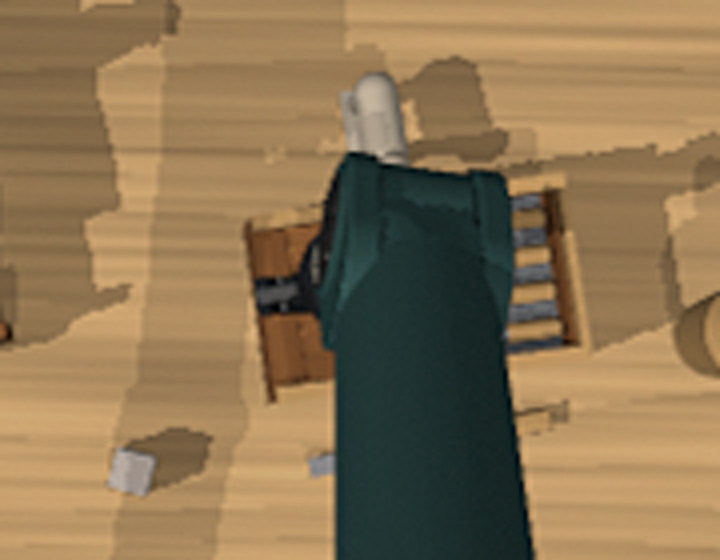

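View pics/s6.png

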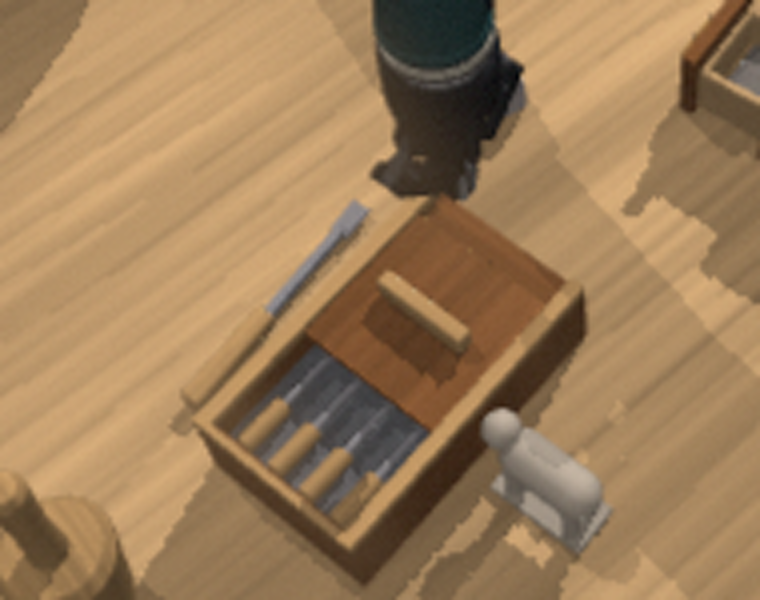

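The gripper sits over the deck (top view about (285,292), scene about (430,190)), clear of the batten. I'll lower it to z of about 0.087.

```bash
python3 -m crank '[[[0.003,0.025,0,0,0,0],[0.003,0.05,0,0,0,0],[0.003,0.075,0,0,0,0],[0.003,0.09,0,0,0,0],[0.003,0.099,0,0,0,-0.008],[0.003,0.099,0,0,0,-0.008]]]'
python3 - <<'E'
from workcell import arm
import cv2
c=arm.capture("scene"); cv2.imwrite("pics/s7.png",cv2.resize(c["frame"][160:310,100:290,::-1],None,fx=4,fy=4,interpolation=cv2.INTER_CUBIC))
E
```

```text
clock: 8.85
tcp_pos: [0.6093, -0.1402, 0.0887]
eef_rot: [[0.985, -0.0, -0.171], [0.171, -0.003, 0.985], [-0.0, -1.0, -0.003]]
force: [-0.0, -0.4, 0.4]
opening: -0.0003
```

View pics/s7.png

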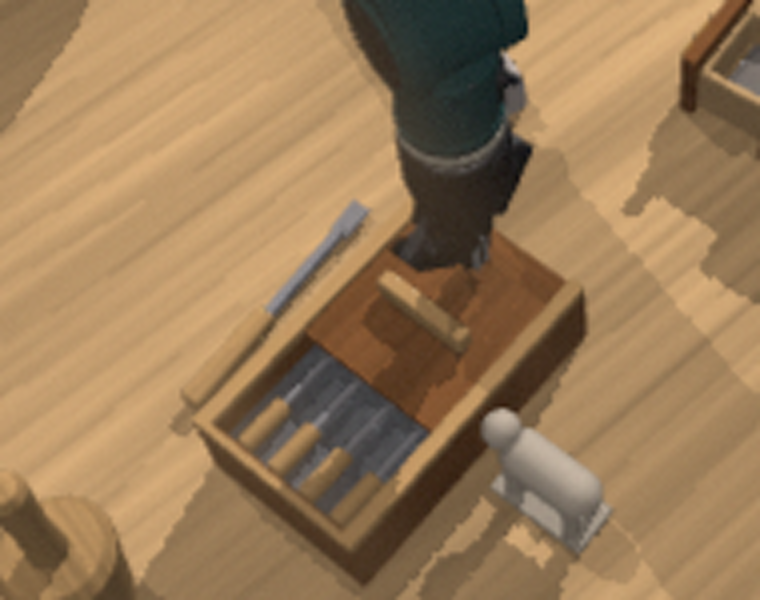

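Tips are just above the cover at about (455,265), on the deck side of the batten at (420,310). Pushing towards -y.

```bash
python3 -m crank '[[[0,0.001,-0.009,0,0,0],[0,0.002,-0.018,0,0,0],[0,0.002,-0.026,0,0,0],[0,0.002,-0.034,0,0,0],[0,0.002,-0.042,0,0,0],[0,0.002,-0.05,0,0,0],[0,0.002,-0.058,0,0,0],[0,0.002,-0.066,0,0,0],[0,0.002,-0.074,0,0,0],[0,0.002,-0.082,0,0,0],[0,0.002,-0.09,0,0,0]]]'
python3 - <<'E'
from workcell import arm
import cv2
c=arm.capture("scene"); cv2.imwrite("pics/s8.png",cv2.resize(c["frame"][160:310,100:290,::-1],None,fx=4,fy=4,interpolation=cv2.INTER_CUBIC))
E
```

```text
clock: 10.28
tcp_pos: [0.6249, -0.2298, 0.0874]
eef_rot: [[0.985, 0.0, -0.17], [0.17, -0.003, 0.985], [-0.0, -1.0, -0.003]]
force: [-2.1, 1.0, 0.6]
opening: -0.0
```

View pics/s8.png

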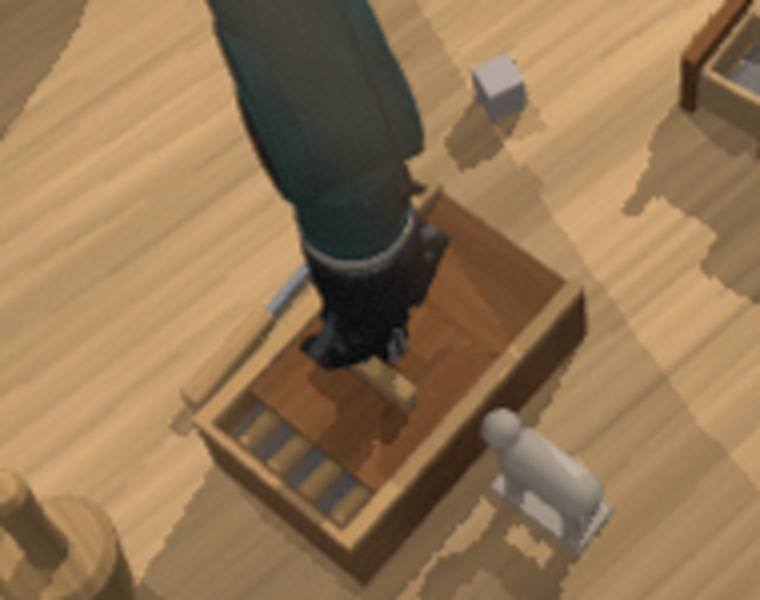

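```bash
python3 -m crank '[[[0,0,-0.007,0,0,0],[0,0,-0.014,0,0,0],[0,0,-0.019,0,0,0],[0,0,-0.023,0,0,0],[0,0,-0.026,0,0,0]]]'; python3 -m crank '[[[0,0,-0.003,0,0,0],[0,0,-0.006,0,0,0],[0,0,-0.008,0,0,0],[0,0,-0.008,0,0,0]]]'
```

```text
clock: 10.95
tcp_pos: [0.6297, -0.2573, 0.0875]
eef_rot: [[0.986, 0.001, -0.169], [0.169, -0.004, 0.986], [0.001, -1.0, -0.004]]
force: [-1.4, 1.8, -1.1]
opening: -0.0001
clock: 11.45
tcp_pos: [0.6308, -0.2643, 0.0875]
eef_rot: [[0.986, 0.001, -0.17], [0.17, -0.003, 0.986], [0.0, -1.0, -0.003]]
force: [-1.5, 3.5, 0.0]
opening: 0.0002
```

Still sliding at about 3.5 N, so it hasn't reached the stop. Continuing.

```bash
python3 -m crank '[[[0,0,-0.003,0,0,0],[0,0,-0.006,0,0,0],[0,0,-0.006,0,0,0]]]'; python3 -m crank '[[[0,0,-0.003,0,0,0],[0,0,-0.006,0,0,0],[0,0,-0.006,0,0,0]]]'
```

```text
clock: 11.82
tcp_pos: [0.6308, -0.2645, 0.0874]
eef_rot: [[0.985, -0.004, -0.172], [0.172, 0.004, 0.985], [-0.003, -1.0, 0.005]]
force: [-3.7, 9.5, 5.2]
opening: -0.0
clock: 12.2
tcp_pos: [0.6308, -0.2644, 0.0875]
eef_rot: [[0.985, -0.008, -0.175], [0.175, 0.012, 0.985], [-0.006, -1.0, 0.013]]
force: [-4.1, 11.1, 6.0]
opening: 0.0002
```

Hard stop at y=-0.2645, against a predicted -0.265. I'll back off and rise.

```bash
python3 -m crank '[[[0,0,0.015,0,0,0],[0,0,0.03,0,0,0],[0,-0.03,0.04,0,0,0],[0,-0.08,0.05,0,0,0],[0,-0.12,0.1,0,0,0],[0,-0.14,0.15,0,0,0],[0,-0.15,0.2,0,0,0],[-0.03,-0.15,0.25,0,0,0],[-0.06,-0.15,0.25,0,0,0],[-0.06,-0.15,0.25,0,0,0],[-0.06,-0.15,0.25,0,0,0]]]'
python3 - <<'E'
from workcell import arm
import cv2
for n in("scene","top"):
    c=arm.capture(n); cv2.imwrite(f"pics/{n}9.png",cv2.resize(c["frame"][:,:,::-1],(800,600),interpolation=cv2.INTER_CUBIC))
    cv2.imwrite(f"pics/{n}9raw.png",c["frame"][:,:,::-1])
i=cv2.imread("pics/scene9raw.png");cv2.imwrite("pics/s9B.png",cv2.resize(i[195:310,140:260],None,fx=5,fy=5,interpolation=cv2.INTER_CUBIC))
E
```

```text
clock: 13.58
tcp_pos: [0.5305, -0.031, 0.2415]
eef_rot: [[0.985, -0.005, -0.174], [0.174, 0.011, 0.985], [-0.003, -1.0, 0.012]]
force: [0.5, -0.1, -0.2]
opening: 0.0001
```

View pics/scene9.png

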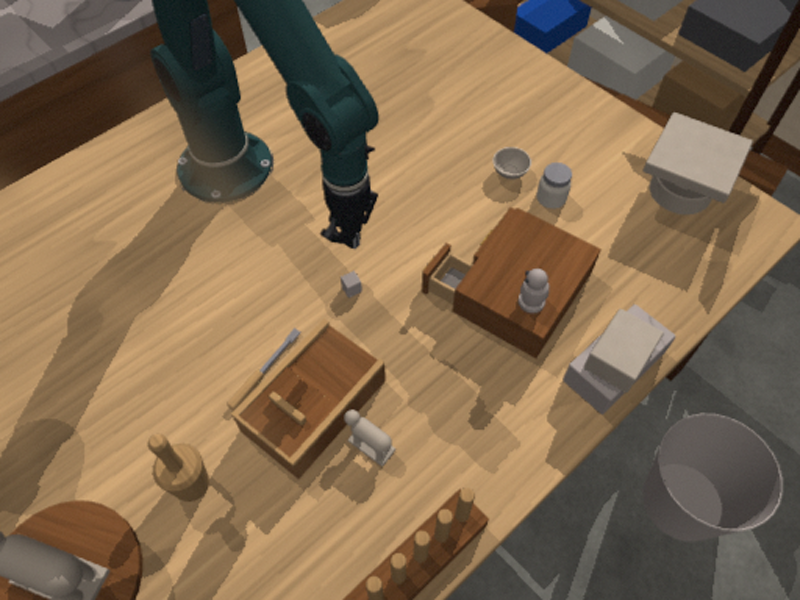

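View pics/top9.png

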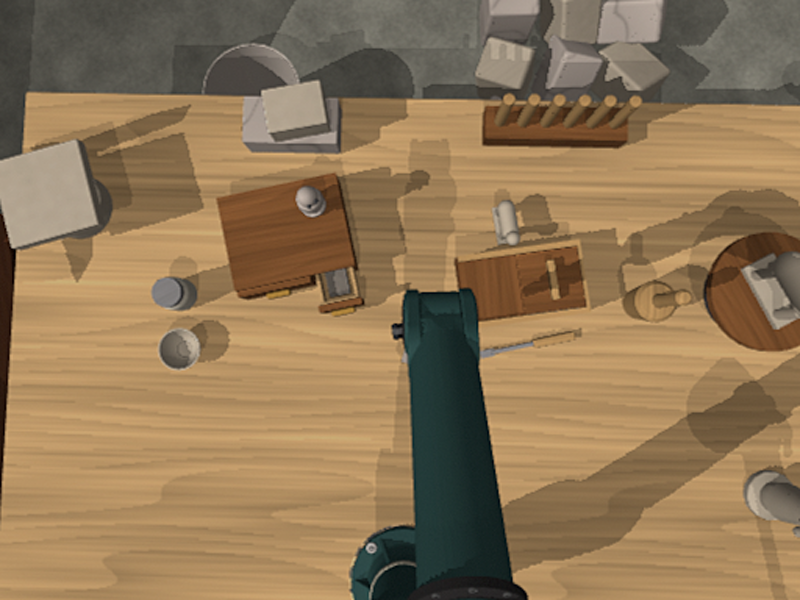

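View pics/s9B.png

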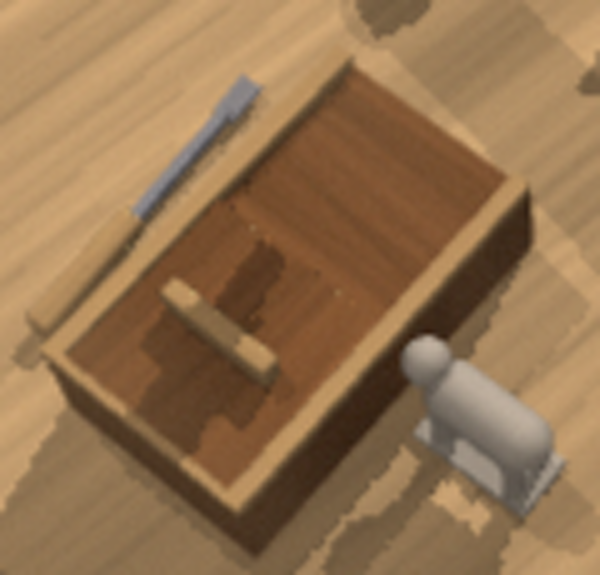

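```bash
python3 - <<'E'
from geo import *
P=back("scene",sB(219,325),.1); a=.166;R=np.array([[np.cos(a),np.sin(a)],[-np.sin(a),np.cos(a)]])
print("batten in till",R@(P[:2]-[.6246,-.2261]))
import cv2
for n in("scene","top"):
    a=cv2.imread(f"pics/{n}0.png");b=cv2.imread(f"pics/{n}9raw.png")
    d=cv2.absdiff(a,b).max(2); print(n,[(k,int((d[y0:y1,x0:x1]>40).sum())) for k,(x0,y0,x1,y1) in ({"narrow":(270,155,300,190),"owl":(328,168,355,202),"lion":(218,258,256,298),"chisel":(145,208,195,265),"mallet":(92,272,135,322),"offcut":(215,172,235,192),"pot":(343,102,368,135),"bowl":(314,92,342,118)} if n=="scene" else {}).items()])
E
```

```text
batten in till [-0.00029967 -0.05755385]
scene [('narrow', 107), ('owl', 0), ('lion', 0), ('chisel', 701), ('mallet', 643), ('offcut', 57), ('pot', 0), ('bowl', 0)]
top []
```

```bash
python3 - <<'E'
from workcell import arm
print(arm.job_done())
E
```

```text
the job is handed in; nothing more can be done
None
```

I pushed the wide drawer and the till's cover shut with the fingers closed, then handed the job in with the arm clear at about 13.6 s of the 43 s allowed. No verdict comes back, so this rests on my own checks.

- **Wide drawer:** it stopped firmly at about 10 N, within 2 mm of where I predicted the shut position. The pictures show it flush with the chest.
- **Cover:** it stopped firmly at about 12 N. The batten sits at about -0.058 m in the till's frame, against about -0.056 m expected when shut. The tray is fully covered.
- **Narrow drawer and loose things:** the last pictures show the narrow drawer open as before and everything else upright in its place, except the offcut in the top view, where the arm hides it (the scene view shows it in place).
- **Disagreeing check:** a before-and-after pixel comparison of the scene view found no change at the owl, lion, pot or bowl. It did flag the areas around the chisel, mallet, offcut and narrow drawer. I put this down to moved arm shadows and, next to the narrow drawer, the closed wide drawer. I judged those four by eye only and did not measure their positions again.

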